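Seat a filter disc and swing the clamp over it

ROBOT

A 6-joint arm with a two-finger parallel gripper is mounted at the origin on the work surface. World frame = base frame: x ahead of the robot, y to its left, z up, the work surface at z = 0. Lengths are in m, angles in rad, forces in N, time in s.
With the tool pointing down it reaches from about 0.35 to 0.85 m from the base axis. Payload 8.1 kg.
Tool frame: the origin (TCP) lies between the finger pads; the fingertips stand 11 mm ahead of it and the grasp point (between the pads) lies 8 mm behind it (tips_ahead is the z of the fingertips in the tool frame, in m); z points along the fingers, y is the line along which they close (so a half turn about z gives the same grasp; the last joint's range is limited). The gripper opens to 93 mm and grips with 3 to 60 N. Pads are 15 mm wide; open, the fingers measure 128 mm over their backs; the gripper's body (75 mm by 188 mm) begins 65 mm behind the grasp point.
Start: joints at [-1.199, 0.13, 1.488, -0, 1.523, -0.085], TCP at [0.265, -0.538, 0.23] pointing down, gripper open.
Joint ranges: [-2.96, 2.96], [-0.89, 2.26], [0.02, 2.5], [-1.34, 4.48], [0, 2.73], [-2.66, 2.66]. Speed limits (rad/s): [2.39, 2.39, 2.79, 3.14, 3.14, 3.14].

INTERFACE

Orientations are given as a rotation vector (axis times angle).
In Python, from plant import read_state, read_camera, close_job, tips_ahead gives the robot as it stands. The module is installed in compiled form; this text tells all that it offers.
- The arm moves only by the tool move_arm, never from a script. Its argument "plan" is a list of rows, each a list of 7 numbers: the turn, a rotation vector about the tool's x, y, z in units of 6 degrees (1.0 is 6 degrees), then the shift along the tool's x, y, z in units of 25 mm (1.0 is 25 mm), then the finger opening in mm, from 0 to 93. A call has exactly 10 rows; each row shifts and turns the commanded pose from where the row before left it, along the tool's axes as they then stand; what a row does not reach is not made up. A row lasts 1/10 s, in which the tool goes at most 50 mm and 8.59 degrees, less where a joint would pass 70% of its speed; a pose out of reach is approached as far as the arm can. A call is refused whole if a number of a shift passes 1 or a number of a turn 1, either way. A call with a gripper value outside its range is refused whole. The fingers move at their own pace and stop on an object; "force" is the grip in N (left out, the last holds). Time passes only in rows, so rows that do not move let the fingers close, or fill a call up. It gives the time, the measured TCP pose, the force, the opening and the grip force at its end, in the units of the state.
- read_state(): the state, without advancing time (a new reading comes with each control period).
- read_camera(name): name is "side" or "top" or "wrist"; returns a dict with "frame" (480x640x3 uint8, red, green, blue), "z_map" (480x640 float32, m along the optical axis (not along the pixel's ray), 0 where there is no reading), "fx", "fy", "cx", "cy" (pixels), "distortion" ([k1, k2, p1, p2, k3] as OpenCV has them; the pictures are not rectified), "rvec" (rotation vector, rad) and "tvec" (3), from world to camera coordinates, as OpenCV has them. Camera axes: x right, y down, z forward; pixel columns grow to the right and rows downward; lengths in m; the calibration is good to about 2 mm. A picture is of the moment at which its call begins.
- close_job(): hands the job in; it is judged then, once.
The state is a dict: "t": time; "q": joint angles; "dq": joint speeds; "joint_torque": joint torques, N m; "tool_pos": TCP position; "orientation": TCP orientation; "force": force on the tool from outside, world axes, zero at the start; "wrist_torque": the same for the moment, N m; "opening": finger opening in m; "gripper_force": force on a finger pad.
Only numpy, scipy, OpenCV 4.12 (cv2) and the standard library are available. Lean on these libraries where they do the work, as an engineer would, in place of code of your own. Each camera call takes 0.05 s, during which the arm holds its last target. There are 200 camera calls.

TASK

Push the loose steel filter disc across the top of the white filter holder until it drops over the rim of the big round recess and lies flat and fully home in it. Then push the clamp arm round by its upright knob until it lies right across the seated disc, and leave it there. Only push: do not lift or carry the disc, do not shove it off the holder, and leave the vials and everything else standing where they are.

Things in the scene. Friction and masses are not known exactly. Their poses are not given: they have to be found in the camera images.
- disc: loose plain steel disc, 47 mm diameter, 8 mm thick, about 70 g (varies), lying flat on the holder's top; origin at the centre of its underside, z along its axis
- holder: white block fixed to the table, turned a little differently each time; origin on the table, z up; its top is flat, 32 mm above the table, and spans -75..75 mm along the holder's x and -105..155 mm along its y. The clamp pivot, recess and then the disc's starting area follow one another along +y; disc starts with its centre 62 to 102 mm from the recess's centre
- seat (a point): centre of the big round recess at the level of the holder's top (holder x 0, y -30 mm); the recess is 52 mm in diameter and 8 mm deep, sharp edged, so the seated disc is level with the top and its underside 8 mm below this point; axes as the holder's
- pivot (a point): pivot of the clamp at the level of the holder's top (holder x 0, y -85 mm), axes as the holder's
- knob (a point): centre of the clamp's upright knob: black cylinder 14 mm diameter, 26 mm tall, 11 to 37 mm above the holder's top (this point is 24 mm above it), 55 mm from the pivot; it moves with the clamp arm, a dark steel bar 14 mm wide, 3 to 11 mm above the holder's top, reaching 60 mm from the pivot
- clamp (a joint): angle of the clamp arm about the vertical pivot, rad: 0 = arm along the holder's +x, 1.57 = along its +y, across the middle of the recess; grows counter-clockwise from above, starts between 0 and 0.5, stop at 1.6; stays where left; about 1 N at the knob moves it
- vial0: glass vial with black cap, 12 mm diameter, 34 mm tall, standing loose in an 8 mm deep well of the holder; bystander, origin at the centre of its underside; stands at holder x -58 mm, y -60 mm
- vial1: glass vial with black cap, 12 mm diameter, 34 mm tall, standing loose in an 8 mm deep well of the holder; bystander, origin at the centre of its underside; stands at holder x -58 mm, y -88 mm
- vial2: glass vial with black cap, 12 mm diameter, 34 mm tall, standing loose in an 8 mm deep well of the holder; bystander, origin at the centre of its underside; stands at holder x -40 mm, y 140 mm
- vial3: glass vial with black cap, 12 mm diameter, 34 mm tall, standing loose in an 8 mm deep well of the holder; bystander, origin at the centre of its underside; stands at holder x 30 mm, y 140 mm
- solvent: glass solvent bottle, 80 mm diameter, 170 mm tall, bystander on the table at the left; origin at the centre of its underside
- jar: amber jar with blue cap, 60 mm diameter, 90 mm tall, bystander on the table at the right; origin at the centre of its underside
- beaker: glass beaker, 70 mm diameter, 85 mm tall, bystander on the table at the right; origin at the centre of its underside
- wrench: steel wrench, 150 mm long, lying on the table at the left, bystander; origin at its underside

How it is judged:
By the outcome, as a careful person would: the job done as asked, in the order asked, and still so for the second after the job is handed in, with the robot touching nothing.
It also fails if it takes over 56 s, if anything falls off the work surface, if the arm or the gripper's body presses on something with over 40 N, if the wrist force passes 120 N, or if a joint passes its speed limit or range.

## Working session

There is one attempt and no reset: what is moved stays moved. The work goes in short steps, Python scripts to look and compute and a tool call to move; the robot and the scene stay as the last step left them, time stands still between calls to the robot, and variables do not carry over. Pictures are saved under pics/ and viewed, at most 10 in all, crops included, and the job is handed in when it is done.

Besides the shell and the picture viewer there is one more tool, called after "Emit:" as name([rows], argument=value, ...), one row to a line, values as JSON. move_arm: Moves the arm, as the interface text tells. Its arguments: {"type":"object","properties":{"plan":{"type":"array","items":{"type":"array","items":{"type":"number"}}},"force":{"type":"number"}},"required":["plan"]}

```bash
mkdir -p pics
cat > h.py <<'E'
import numpy as np, cv2
from plant import *
def cam(n,save=None):
    c=read_camera(n)
    if save: cv2.imwrite('pics/'+save,c['frame'][:,:,::-1])
    return c
def pix2w(c,u,v,z=None):
    K=np.array([[c['fx'],0,c['cx']],[0,c['fy'],c['cy']],[0,0,1.]])
    p=cv2.undistortPoints(np.array([[[u,v]]],float),K,np.array(c['distortion'],float)).ravel()
    R=cv2.Rodrigues(np.array(c['rvec'],float))[0]; t=np.array(c['tvec'],float).ravel()
    o=-R.T@t; d=R.T@np.array([p[0],p[1],1])
    s=(z-o[2])/d[2] if z is not None else c['z_map'][int(round(v)),int(round(u))]
    return o+s*d
def w2pix(c,P):
    K=np.array([[c['fx'],0,c['cx']],[0,c['fy'],c['cy']],[0,0,1.]])
    return cv2.projectPoints(np.array(P,float).reshape(-1,1,3),np.array(c['rvec'],float),np.array(c['tvec'],float),K,np.array(c['distortion'],float))[0].reshape(-1,2)
E
python3 - <<'E'
from h import *
import pickle
c=cam('top','top0.png'); pickle.dump(c,open('top0.pkl','wb'))
s=read_state(); print(s, tips_ahead, c['rvec'],c['tvec'],c['fx'])
E
```

```text
{'t': 0.05, 'q': array([-1.19939713e+00,  1.31114692e-01,  1.48926447e+00,  1.65012367e-05,
        1.52296802e+00, -8.53657655e-02]), 'dq': array([-0.00068386,  0.00077085, -0.00155862,  0.00084103, -0.00062218,
        0.00256333]), 'joint_torque': array([ 1.03088798e-03, -5.61773765e+01, -4.93492126e+01,  7.70699722e-02,
        3.00306373e-02, -9.23522362e-05]), 'tool_pos': array([ 0.26447936, -0.53797383,  0.2286233 ]), 'orientation': array([-3.05832413e+00, -7.10868868e-01,  3.66985428e-04]), 'force': array([-0.0624905 , -0.78598278, -0.70989088]), 'wrist_torque': array([ 0.01355774, -0.02843929,  0.0015521 ]), 'gripper_force': 0.0, 'opening': 0.09310958241220477} 0.011 [ 2.13813121 -2.17987266  0.13651823] [0.00801346 0.54342717 1.24661475] 568.7069022510644
```

View pics/top0.png

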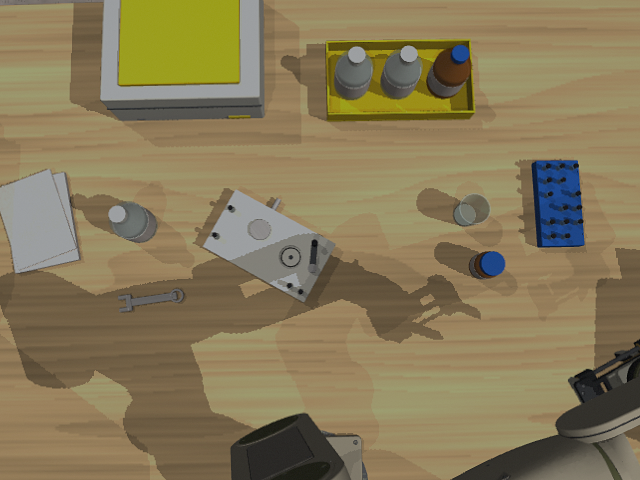

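The holder is at about (270,245) px, with the disc at (259,229), the recess at (290,257) and the clamp at (314,252). I'll enlarge that region.

Run:
```python
from h import *
import pickle
c=pickle.load(open('top0.pkl','rb'))
im=c['frame'][180:310,190:350,::-1]
cv2.imwrite('pics/crop0.png',cv2.resize(im,None,fx=5,fy=4.6,interpolation=cv2.INTER_CUBIC)[:598])
cv2.imwrite('pics/crop0.png',cv2.resize(im[:120],None,fx=5,fy=5,interpolation=cv2.INTER_CUBIC))
c2=cam('side','side0.png'); pickle.dump(c2,open('side0.pkl','wb'))
```

```text
(no output)
```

View pics/crop0.png

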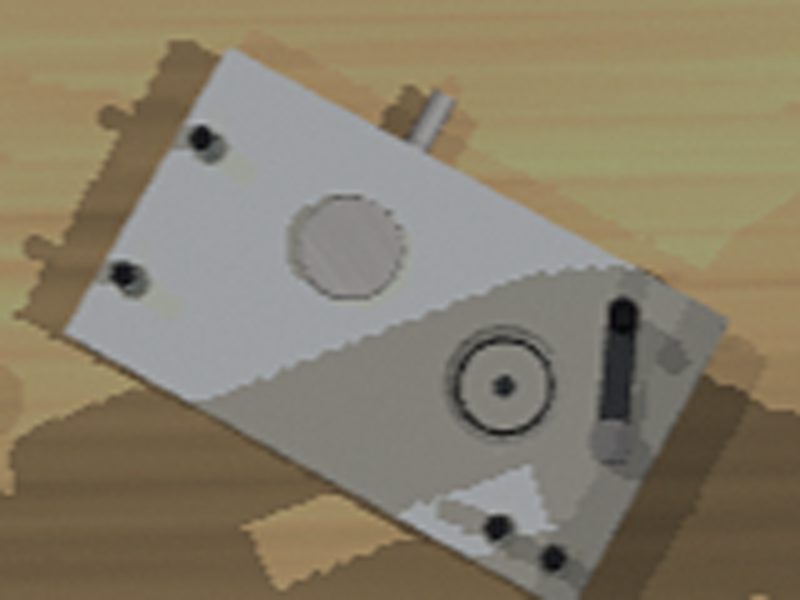

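View pics/side0.png

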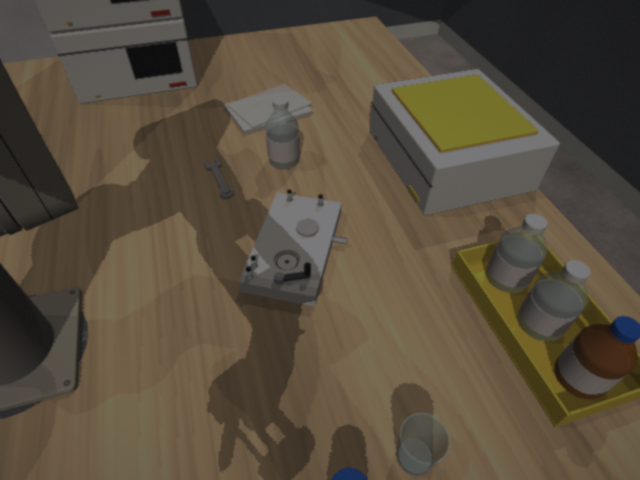

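The crop shows:
- Disc: (347,247)
- Holder corners: (230,48), (65,333) and (725,320)
- Recess: about (500,383)
- Pivot: (615,440)
- Knob: (622,312)

Next I'll fit the holder pose.

```bash
cat >> h.py <<'E'
def fit(L,W):
    L=np.array(L,float)[:,:2];W=np.array(W)[:,:2]
    a=L-L.mean(0);b=W-W.mean(0)
    th=np.arctan2((a[:,0]*b[:,1]-a[:,1]*b[:,0]).sum(),(a*b).sum())
    R=np.array([[np.cos(th),-np.sin(th)],[np.sin(th),np.cos(th)]])
    t=W.mean(0)-R@L.mean(0)
    return th,R,t,W-(L@R.T+t)
E
python3 - <<'E'
from h import *
import pickle
c=pickle.load(open('top0.pkl','rb'))
P=lambda x,y,z:pix2w(c,190+(x+.5)/5-.5,180+(y+.5)/5-.5,z)
L=[(75,155),(-75,155),(75,-105),(-40,140),(30,140),(-58,-60),(-58,-88),(0,-30)]
W=[P(230,48,.032),P(65,333,.032),P(725,320,.032),P(122,275,.058),P(200,138,.058),P(497,527,.058),P(553,558,.058),P(500,382,.032)]
th,R,t,res=fit(np.array(L)/1000,W)
print(th,t);print((res*1000).round(1))
toh=lambda p:(R.T@(p[:2]-t)*1000).round(1)
d=P(347,247,.040);k=P(622,312,.069)
print('disc',d,toh(d),'knob',k,toh(k))
kk=toh(k)-[0,-85];print(np.hypot(*kk),np.arctan2(kk[1],kk[0]))
s=read_state();print(cv2.Rodrigues(s['orientation'])[0].round(3))
for n in [(0,-30),(0,-85)]:print(n,R@(np.array(n)/1000)+t)
# depth map check for holder top/disc
print(P(347,247,None) , P(200,200,None), P(300,300,None))
E
```

```text
-0.521286013363139 [0.52324391 0.06636515]
[[-0.6 -1.1]
 [ 0.1 -0.9]
 [-0.4  1.8]
 [-0.5 -0.4]
 [-0.4 -0.2]
 [ 0.3 -0.2]
 [ 0.2 -0.2]
 [ 1.2  1.2]]
disc [0.57096915 0.10906653 0.04      ] [20.1 60.8] knob [ 0.53568029 -0.01343142  0.069     ] [ 50.5 -63. ]
55.084026722816844 0.4108511913017854
[[ 0.897  0.441 -0.001]
 [ 0.441 -0.897  0.001]
 [ 0.    -0.002 -1.   ]]
(0, -30) [0.50830404 0.04034976]
(0, -85) [ 0.48091427 -0.00734511]
[0.57096143 0.1090621  0.04005274] [0.59434287 0.1756855  0.03564847] [0.54800794 0.13083284 0.03510812]
```

The fit is good: residuals are under 2 mm and the knob is 55.1 mm from the pivot. The disc is at holder (20, 61) mm, 93 mm from the seat. I'll move to just behind the disc, staying high.

Emit:
move_arm([
  [0,0,0,1,-0.77,0,30],
  [0,0,0,1,-0.77,0,30],
  [0,0,0,1,-0.77,0,30],
  [0,0,0,1,-0.77,0,30],
  [0,0,0,1,-0.77,0,30],
  [0,0,0,1,-0.77,0,30],
  [0,0,0,1,-0.77,0,30],
  [0,0,0,1,-0.77,0,30],
  [0,0,0,1,-0.77,0,30],
  [0,0,0,1,-0.77,0,30],
])

```text
t: 1.1
tool_pos: [0.4043, -0.2541, 0.2292]
orientation: [-3.06, -0.711, 0.001]
force: [0.5, -1.0, 1.1]
opening: 0.0301
gripper_force: 0.0
```

Emit:
move_arm([
  [0,0,0,1,-0.77,0,30],
  [0,0,0,1,-0.77,0,30],
  [0,0,0,1,-0.77,0,30],
  [0,0,0,1,-0.77,0,30],
  [0,0,0,1,-0.77,0,30],
  [0,0,0,1,-0.77,0,30],
  [0,0,0,1,-0.77,0,30],
  [0,0,0,1,-0.77,0,30],
  [0,0,0,1,-0.77,0,30],
  [0,0,0,1,-0.77,0,30],
])

```text
t: 2.1
tool_pos: [0.5437, 0.0289, 0.2292]
orientation: [-3.06, -0.711, 0.001]
force: [-0.6, -0.4, 0.4]
opening: 0.0302
gripper_force: 0.0
```

Emit:
move_arm([
  [0,0,0,1,-0.77,0,30],
  [0,0,0,1,-0.77,0,30],
  [0,0,0,1,-0.77,0,30],
  [0,0,0,1,-0.77,0,30],
  [0,0,-0.6,0,0,0,30],
  [0,0,-0.6,0,0,0,30],
  [0,0,-0.6,0,0,0,30],
  [0,0,-0.6,0,0,0,30],
  [0,0,-0.6,0,0,0,30],
  [0,0,-0.6,0,0,0,30],
])

```text
t: 3.1
tool_pos: [0.599, 0.1408, 0.229]
orientation: [-2.87, -1.276, 0.002]
force: [-0.3, -0.5, -0.5]
opening: 0.03
gripper_force: 0.0
```

```bash
cat >> h.py <<'E'
TH=-0.5213;Rh=np.array([[np.cos(TH),-np.sin(TH)],[np.sin(TH),np.cos(TH)]]);T0=np.array([.52324,.06637])
def H2W(x,y): return Rh@(np.array([x,y])/1000)+T0
def W2H(p): return (Rh.T@(np.array(p)[:2]-T0)*1000).round(1)
def goto(p,z,yaw=None):
    "tool-frame shift in units, and needed z turn in units"
    s=read_state();R=cv2.Rodrigues(s['orientation'])[0]
    d=R.T@(np.array([p[0],p[1],z])-s['tool_pos'])/.025
    print('t',s['t'],'tcp',s['tool_pos'].round(4),'holder',W2H(s['tool_pos']),'yaw',np.degrees(np.arctan2(R[1,0],R[0,0])).round(1),'R z',R[:,2].round(3),'shift',d.round(3),'F',s['force'].round(1),s['opening'])
E
python3 - <<'E'
from h import *
goto((.598,.1386),.045)
c=cam('wrist','w1.png')
print(w2pix(c,[[*H2W(20.1,60.8),.04],[*H2W(0,-30),.032]]))
E
```

```text
t 3.1 tcp [0.599  0.1408 0.229 ] holder [ 28.7 102.3] yaw 47.9 R z [-0.001 -0.    -1.   ] shift [-0.087  0.034  7.359] F [-0.3 -0.5 -0.5] 0.02998889054368034
[[319.69900823 258.51834485]
 [319.22957989 334.89160187]]
```

View pics/w1.png

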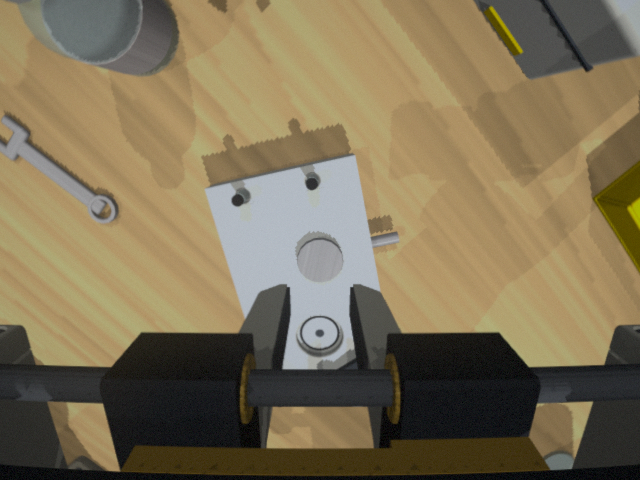

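The disc is at (320,259) against a predicted (319.7,258.5), and the recess also matches. I'll descend now.

Emit:
move_arm([
  [0,0,0,0,0.03,0.9,30],
  [0,0,0,0,0,0.9,30],
  [0,0,0,0,0,0.9,30],
  [0,0,0,0,0,0.9,30],
  [0,0,0,0,0,0.9,30],
  [0,0,0,0,0,0.9,30],
  [0,0,0,0,0,0.9,30],
  [0,0,0,0,0,0.9,30],
  [0,0,0,0,0,0.12,30],
  [0,0,0,0,0,0,30],
])

```text
t: 4.15
tool_pos: [0.5993, 0.1402, 0.0461]
orientation: [-2.873, -1.271, 0.003]
force: [0.2, 0.3, -0.1]
opening: 0.0295
gripper_force: 0.0
```

Run:
```python
from h import *
goto(H2W(0,-30),.046)
```

```text
t 4.15 tcp [0.5993 0.1402 0.0461] holder [ 29.2 101.9] yaw 47.7 R z [-0.002 -0.    -1.   ] shift [-5.403 -0.008  0.012] F [ 0.2  0.3 -0.1] 0.029533423751178504
```

Emit:
move_arm([
  [0,0,0,-0.25,0,0,30],
  [0,0,0,-0.25,0,0,30],
  [0,0,0,-0.25,0,0,30],
  [0,0,0,-0.25,0,0,30],
  [0,0,0,-0.25,0,0,30],
  [0,0,0,-0.25,0,0,30],
  [0,0,0,-0.25,0,0,30],
  [0,0,0,-0.25,0,0,30],
  [0,0,0,-0.25,0,0,30],
  [0,0,0,-0.25,0,0,30],
])

```text
t: 5.15
tool_pos: [0.5577, 0.0937, 0.0467]
orientation: [2.873, 1.272, 0.0]
force: [0.4, 1.3, 2.5]
opening: 0.0303
gripper_force: 0.9
```

Run:
```python
from h import *
goto(H2W(0,-30),.046)
c=cam('wrist')
a=w2pix(c,[[*H2W(0,-30),.032]])[0]; print(a)
u,v=int(a[0]),int(a[1])
im=c['frame'][max(0,v-150):v+100,max(0,u-160):u+160,::-1]
cv2.imwrite('pics/w2.png',cv2.resize(im,None,fx=2,fy=2))
```

```text
t 5.15 tcp [0.5577 0.0937 0.0467] holder [16.3 40.8] yaw 47.8 R z [ 0.  0. -1.] shift [-2.906 -0.029  0.028] F [0.4 1.3 2.5] 0.030271001572104165
[317.69367363 409.43214237]
```

View pics/w2.png

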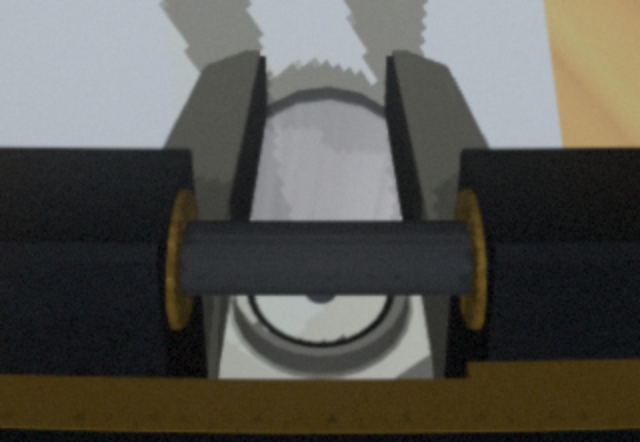

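The disc is cradled centrally between the fingers (back edge at crop column ~325) and heading for the recess. Continuing slowly.

Emit:
move_arm([
  [0,0,0,-0.14,0,0,30],
  [0,0,0,-0.14,0,0,30],
  [0,0,0,-0.14,0,0,30],
  [0,0,0,-0.14,0,0,30],
  [0,0,0,-0.14,0,0,30],
  [0,0,0,-0.14,0,0,30],
  [0,0,0,-0.14,0,0,30],
  [0,0,0,-0.14,0,0,30],
  [0,0,0,-0.14,0,0,30],
  [0,0,0,-0.14,0,0,30],
])

```text
t: 6.2
tool_pos: [0.5342, 0.0679, 0.0467]
orientation: [2.873, 1.272, 0.0]
force: [1.2, 0.4, -0.2]
opening: 0.0299
gripper_force: 0.5
```

Emit:
move_arm([
  [0,0,0,-0.07,-0.01,0,30],
  [0,0,0,-0.07,0,0,30],
  [0,0,0,-0.07,-0.01,0,30],
  [0,0,0,-0.07,0,0,30],
  [0,0,0,-0.07,0,0,30],
  [0,0,0,-0.06,0,0,30],
  [0,0,0,-0.06,0,0,30],
  [0,0,0,0,0,0,30],
  [0,0,0,0,0,0,30],
  [0,0,0,0,0,0,30],
])

```text
t: 7.2
tool_pos: [0.5261, 0.0597, 0.0466]
orientation: [-2.873, -1.272, 0.0]
force: [0.1, -0.3, -0.6]
opening: 0.0295
gripper_force: 0.0
```

Run:
```python
from h import *
goto(H2W(0,-30),.046)
c=cam('wrist')
a=w2pix(c,[[*H2W(0,-30),.032]])[0]; print(a)
u,v=int(a[0]),int(a[1])
im=c['frame'][max(0,v-150):v+100,max(0,u-160):u+160,::-1]
cv2.imwrite('pics/w3.png',cv2.resize(im,None,fx=2,fy=2))
```

```text
t 7.2 tcp [0.5261 0.0597 0.0466] holder [ 5.8 -4.3] yaw 47.8 R z [-0. -0. -1.] shift [-1.053 -0.007  0.025] F [ 0.1 -0.3 -0.6] 0.0295118167942545
[318.60830255 340.53671056]
```

View pics/w3.png

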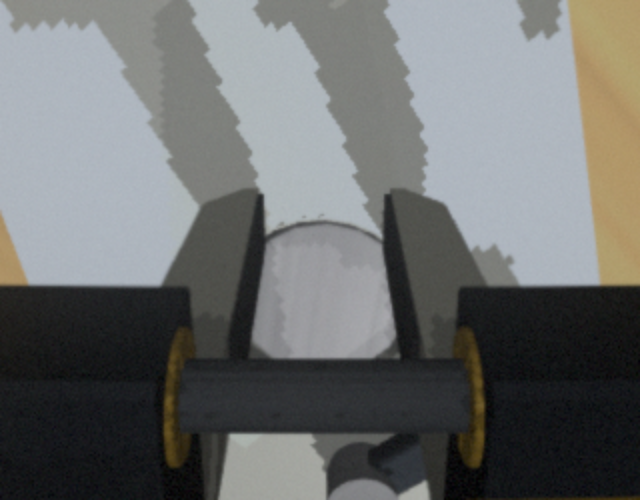

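The disc looks dropped in and flush, and the force is gone. I'll rise and check from above.

Emit:
move_arm([
  [0,0,0,0.1,0,-0.5,30],
  [0,0,0,0.8,0,-0.8,30],
  [0,0,0,0.8,0,-0.8,30],
  [0,0,0,0.8,0,-0.8,30],
  [0,0,0,0.8,0,-0.8,30],
  [0,0,0,0,0,0,0],
  [0,0,0,0,0,0,0],
  [0,0,0,0,0,0,0],
  [0,0,0,0,0,0,0],
  [0,0,0,0,0,0,0],
])

```text
t: 8.25
tool_pos: [0.5806, 0.1202, 0.1381]
orientation: [-2.872, -1.271, 0.003]
force: [0.2, 0.2, 0.0]
opening: 0.0007
gripper_force: 0.0
```

Run:
```python
from h import *
goto(H2W(0,-30),.046)
for n in ('wrist','top'):
    c=cam(n)
    def Z(r,m): 
        pts=[]
        for a in np.arange(0,360,30):
            p=H2W(r*np.cos(np.radians(a)),-30+r*np.sin(np.radians(a)))
            u,v=w2pix(c,[[*p,.032]])[0]
            pts.append(round(pix2w(c,u,v)[2]*1000,1) if 0<=u<640 and 0<=v<480 else None)
        print(n,m,pts)
    Z(15,'disc');Z(33,'holder')
    a=w2pix(c,[[*H2W(0,-30),.032]])[0]; print(a)
    if n=='wrist':
        u,v=int(a[0]),int(a[1]);cv2.imwrite('pics/w4.png',cv2.resize(c['frame'][max(0,v-90):v+90,max(0,u-110):u+110,::-1],None,fx=3,fy=3))
```

```text
t 8.25 tcp [0.5806 0.1202 0.1381] holder [23.  75.3] yaw 47.7 R z [-0.002 -0.    -1.   ] shift [-4.305  0.012  3.688] F [0.2 0.2 0. ] 0.0006799816308982012
wrist disc [np.float64(228.1), np.float64(225.7), np.float64(184.3), np.float64(181.7), np.float64(226.3), np.float64(226.9), np.float64(230.3), np.float64(232.5), np.float64(231.3), np.float64(227.7), np.float64(233.2), np.float64(230.9)]
wrist holder [np.float64(226.2), np.float64(220.5), np.float64(171.8), np.float64(171.1), np.float64(219.1), np.float64(225.1), np.float64(230.9), np.float64(234.7), np.float64(235.4), np.float64(231.5), np.float64(235.4), np.float64(231.5)]
[319.42633623 364.01177282]
top disc [np.float64(31.5), np.float64(31.5), np.float64(27.8), np.float64(30.4), np.float64(30.8), np.float64(32.7), np.float64(39.9), np.float64(32.4), np.float64(31.7), np.float64(32.1), np.float64(28.6), np.float64(33.2)]
top holder [np.float64(36.3), np.float64(30.2), np.float64(31.6), np.float64(553.3), np.float64(583.8), np.float64(582.7), np.float64(32.1), np.float64(32.5), np.float64(29.0), np.float64(30.3), np.float64(30.3), np.float64(33.1)]
[290.13236566 256.54249952]
```

View pics/w4.png

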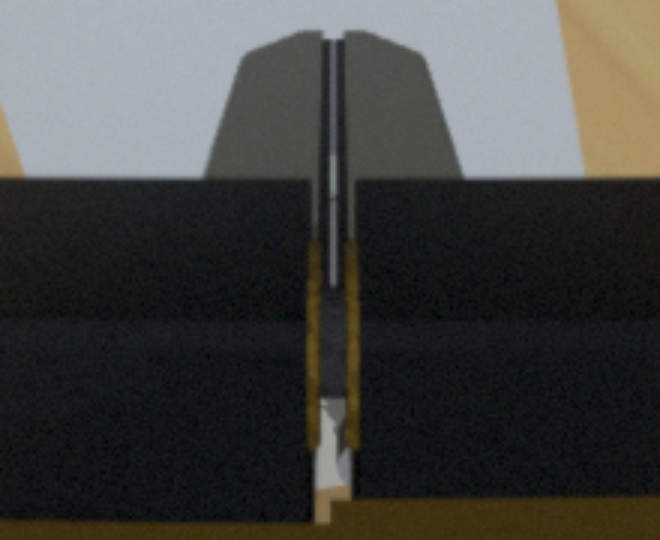

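The top depth puts the disc top at about 32 mm, flush with the holder, so it is seated. The wrist view is hidden behind the fingers. Next I'll move to the far side of the knob and turn the flat of the fingers to face it.

Emit:
move_arm([
  [0,0,0,-0.85,0.4,0,0],
  [0,0,0,-0.85,0.4,0,0],
  [0,0,0,-0.85,0.4,0,0],
  [0,0,0,-0.85,0.4,0,0],
  [0,0,0,-0.85,0.4,0,0],
  [0,0,0,-0.85,0.4,0,0],
  [0,0,0,-0.85,0.4,0,0],
  [0,0,-1,0,0,0,0],
  [0,0,-1,0,0,0,0],
  [0,0,-1,0,0,0,0],
])

```text
t: 9.35
tool_pos: [0.5332, -0.0368, 0.139]
orientation: [-2.635, -1.71, 0.0]
force: [0.1, -0.5, 0.9]
opening: 0.0005
gripper_force: 0.0
```

Emit:
move_arm([
  [0,0,-1,0,0,0,0],
  [0,0,-1,0,0,0,0],
  [0,0,-1,0,0,0,0],
  [0,0,0,0,0,0,0],
  [0,0,0,0,0,0,0],
  [0,0,0,0,0,0,0],
  [0,0,0,0,0,0,0],
  [0,0,0,0,0,0,0],
  [0,0,0,0,0,0,0],
  [0,0,0,0,0,0,0],
])

```text
t: 10.35
tool_pos: [0.5334, -0.0364, 0.1391]
orientation: [-2.339, -2.097, 0.0]
force: [0.3, 0.5, 0.0]
opening: 0.0009
gripper_force: 0.0
```

Run:
```python
from h import *
goto(H2W(60.2,-85.6),.059)
```

```text
t 10.35 tcp [ 0.5334 -0.0364  0.1391] holder [ 60. -84.] yaw 83.8 R z [-0. -0. -1.] shift [-0.061 -0.018  3.206] F [0.3 0.5 0. ] 0.0008815790546292436
```

Emit:
move_arm([
  [0,0,0,-0.06,0,0.64,0],
  [0,0,0,0,0,0.64,0],
  [0,0,0,0,0,0.64,0],
  [0,0,0,0,0,0.64,0],
  [0,0,0,0,0,0.64,0],
  [0,0,0,0,0,0,0],
  [0,0,0,0.1,0,0,0],
  [0,0,0,0.1,0,0,0],
  [0,0,0,0.1,0,0,0],
  [0,0,0,0.1,0,0,0],
])

```text
t: 11.35
tool_pos: [0.5352, -0.0279, 0.0602]
orientation: [2.337, 2.097, 0.002]
force: [-0.4, -0.8, 1.4]
opening: 0.0004
gripper_force: 0.6
```

Emit:
move_arm([
  [0,0,-0.6,0.14,0.032,0,0],
  [0,0,-0.6,0.14,0.032,0,0],
  [0,0,-0.6,0.14,0.032,0,0],
  [0,0,-0.6,0.14,0.032,0,0],
  [0,0,-0.6,0.14,0.032,0,0],
  [0,0,-0.6,0.14,0.032,0,0],
  [0,0,-0.6,0.14,0.032,0,0],
  [0,0,-0.6,0.14,0.032,0,0],
  [0,0,-0.6,0.14,0.032,0,0],
  [0,0,-0.6,0.14,0.032,0,0],
])

```text
t: 12.35
tool_pos: [0.5368, 0.0075, 0.0598]
orientation: [1.572, 2.718, 0.001]
force: [1.0, -0.4, 0.3]
opening: 0.0003
gripper_force: 0.6
```

```bash
cat >> h.py <<'E'
def arc():
    s=read_state();R=cv2.Rodrigues(s['orientation'])[0]
    ph=np.arctan2(R[1,0],R[0,0])-TH-np.pi/2
    d=R.T@(s['tool_pos']-np.array([*H2W(0,-85),.059]))*1000
    print('phi',ph,'local xyz (want -14.5,55,0)',d.round(1),'F',(R.T@s['force']).round(1))
E
python3 -c "from h import *;arc();goto(H2W(0,-30),.059)"
```

```text
phi 1.043626068167574 local xyz (want -14.5,55,0) [-15.   55.8  -0.8] F [-0.9  0.6 -0.3]
t 12.35 tcp [0.5368 0.0075 0.0598] holder [ 41.1 -44.3] yaw 119.9 R z [ 0.001 -0.    -1.   ] shift [ 1.707 -0.332  0.032] F [ 1.  -0.4  0.3] 0.00026411839105287957
```

Emit:
move_arm([
  [0,0,-0.6,0.14,0.03,0,0],
  [0,0,-0.6,0.14,0.03,0,0],
  [0,0,-0.6,0.14,0.03,0,0],
  [0,0,-0.6,0.14,0.03,0,0],
  [0,0,-0.6,0.14,0.03,0,0],
  [0,0,-0.6,0.14,0.03,0,0],
  [0,0,-0.6,0.14,0.03,0,0],
  [0,0,-0.6,0.14,0.03,0,0],
  [0,0,-0.25,0.06,0.01,0,0],
  [0,0,0,0,0,0,0],
])

```text
t: 13.35
tool_pos: [0.5209, 0.0331, 0.0595]
orientation: [0.811, 3.034, 0.0]
force: [0.4, -0.2, 0.1]
opening: 0.0002
gripper_force: 0.1
```

```bash
python3 -c "from h import *;arc();goto(H2W(0,-30),.059)"
```

```text
phi 1.5698005543749343 local xyz (want -14.5,55,0) [-14.5  55.   -0.5] F [-0.5  0.  -0.1]
t 13.35 tcp [0.5209 0.0331 0.0595] holder [ 14.6 -30. ] yaw 150.1 R z [ 0.001  0.    -1.   ] shift [0.583 0.    0.022] F [ 0.4 -0.2  0.1] 0.00024437844324407335
```

Now I'll back off, rise and move clear to the right so the top camera can see.

Emit:
move_arm([
  [0,0,0,-0.3,0,0,0],
  [0,0,0,-0.3,0,0,0],
  [0,0,0,-0.2,0,-0.6,0],
  [0,0,0,0,0,-1,0],
  [0,0,0,0,0,-1,0],
  [0,0,0,0,0,-1,0],
  [0,0,0,0,0,-1,0],
  [0,0,0,0,0,-1,0],
  [0,0,0,0,-0.9,-0.2,0],
  [0,0,0,0,-1,0,0],
])

```text
t: 14.35
tool_pos: [0.5157, -0.0188, 0.2074]
orientation: [0.809, 3.031, 0.001]
force: [0.1, -0.1, -0.5]
opening: 0.0004
gripper_force: 0.0
```

Emit:
move_arm([
  [0,0,0,0,-1,0,0],
  [0,0,0,0,-1,0,0],
  [0,0,0,0,-1,0,0],
  [0,0,0,0,-1,0,0],
  [0,0,0,0,-1,0,0],
  [0,0,0,0.3,-1,0,0],
  [0,0,0,-0.5,-1,0,0],
  [0,0,0,-1,-0.5,0,0],
  [0,0,0,-1,0,0,0],
  [0,0,0,0,0,0,0],
])

```text
t: 15.35
tool_pos: [0.4699, -0.2103, 0.2051]
orientation: [0.814, 3.033, -0.001]
force: [-0.8, -0.1, 0.0]
opening: 0.0008
gripper_force: 0.0
```

Run:
```python
from h import *
goto(H2W(0,-30),.059)
c=cam('top');im=c['frame'][180:300,190:350,::-1]
cv2.imwrite('pics/t2.png',cv2.resize(im,None,fx=5,fy=5,interpolation=cv2.INTER_CUBIC))
g=lambda p:((w2pix(c,[p])[0]-[190,180]+.5)*5-.5).round(0)
print('seat',g([*H2W(0,-30),.032]),'knob exp',g([*H2W(0,-30),.069]),'pivot',g([*H2W(0,-85),.043]))
```

```text
t 15.35 tcp [ 0.4699 -0.2103  0.2051] holder [  91.5 -266.5] yaw 149.9 R z [ 0.001 -0.001 -1.   ] shift [3.697 9.448 5.838] F [-0.8 -0.1  0. ] 0.0008109630344407596
seat [503. 385.] knob exp [500. 377.] pivot [610. 442.]
```

View pics/t2.png

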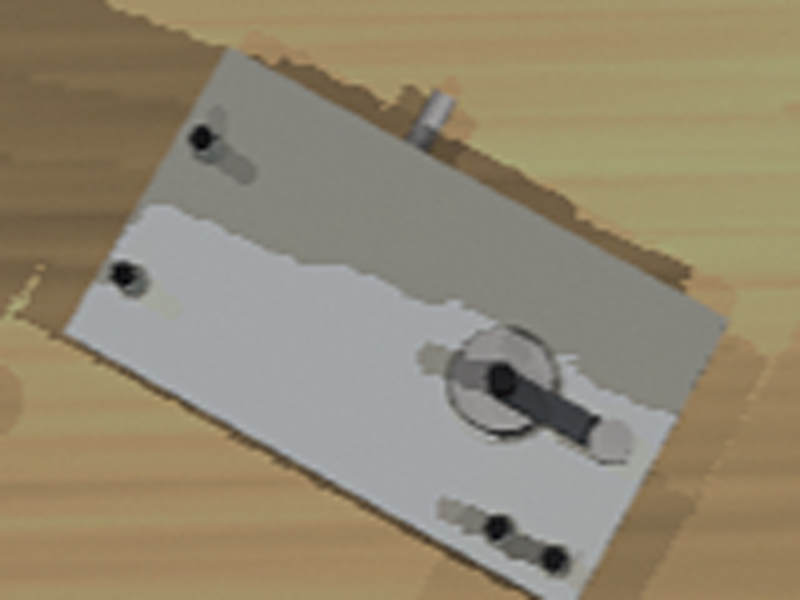

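The disc lies centred in the recess at (503,383). The knob at (502,380) is within 1 mm of where it should be, the arm lies across the disc, and the vials are unmoved.

```bash
python3 -c "from plant import *;print(close_job())"
```

```text
the job is handed in; nothing more can be done
None
```

The job is handed in: the final top view shows the disc seated flush in the recess, the clamp arm lying across it at about 1.57 rad, and the vials where they started; no verdict came back on hand-in.

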